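# Put the parts box away and hasp the case

## Robot

A 6-joint arm with a two-finger parallel gripper is mounted at the origin on a cart in front of the work surface, level with it; the furniture and walls round the work are solid. World frame = base frame: x ahead of the robot, y to its left, z up, the work surface at z = 0. Lengths are in m, angles in rad, forces in N, time in s.
With the tool pointing down it reaches from about 0.275 to 0.875 m from the base axis. Payload 12.5 kg.
Tool frame: the origin (TCP) lies on the centre line of the jaws, within the pads' length; the fingertips stand r.finger_overhang ahead of it and the grasp point (between the pads) lies 3 mm ahead of it (r.finger_overhang is the distance from the TCP to the fingertips, in m); z points along the fingers, y is the line along which they close (so a half turn about z gives the same grasp; the last joint's range is limited). The gripper opens to 85 mm and grips with 20 to 120 N. Pads are 22 mm wide; open, the fingers measure 114 mm over their backs; the gripper's body (76 mm by 85 mm) begins 54 mm behind the grasp point. The pads swing forward as they close: fully open they stand 13 mm farther back than shut.
Start: joints at [1.073, 0.351, 1.652, -0, 1.139, -0.085], TCP at [0.221, 0.504, 0.253] pointing down, gripper open.
Joint ranges: [-2.75, 2.75], [-0.79, 2.1], [0.01, 2.65], [-1.57, 4.71], [0.07, 3.14], [-2.87, 2.87]. Speed limits (rad/s): [2.22, 2.22, 2.79, 3.14, 3.14, 3.14].

## Interface

Orientations are given as a unit quaternion [x, y, z, w].
In Python, from cell import r, optics gives the robot as it stands. The module is installed in compiled form; this text tells all that it offers. Calls block until the motion is done:
- r.move_to(position, orientation): joint-space move of the TCP to a pose.
- r.move_linear(position, rot=None, vel=0.15): straight line of the TCP; rot=None keeps the orientation; vel is the mean speed in m/s.
- r.set_joints(angles): joint-space move.
- r.set_gripper(opening, squeeze=None): opening from 0.0 (shut) to 1.0 (fully open); squeeze is the grip in N (None keeps the last); returns when the fingers have stopped.
- r.sleep(seconds).
- r.inverse_kinematics(position, orientation): joint angles nearest the present ones, or None.
- optics.get_image(name): name is "scene" or "top"; returns a dict with "pixels" (384x512x3 uint8, red, green, blue), "depth" (384x512 float32, m along the optical axis (not along the pixel's ray), 0 where there is no reading), "fx", "fy", "cx", "cy" (pixels), "camera_from_world" (4x4, takes a point from world to camera coordinates). Camera axes: x right, y down, z forward; pixel columns grow to the right and rows downward; lengths in m; the calibration is good to about 2 mm. A picture is of the moment at which its call begins.
A pose or a line that the arm cannot do raises r.PlanningError and nothing moves.
- r.hand_in(): hands the job in; it is judged then, once.
Readings, each from a call of its own:
- r.current_t(): time.
- r.current_q(): joint angles.
- r.current_qvel(): joint speeds.
- r.current_effort(): joint torques, N m.
- r.current_tool_pos(): TCP position.
- r.current_ee_rot(): TCP orientation.
- r.current_contact_force(): force on the tool from outside, world axes, zero at the start.
- r.current_torque(): the same for the moment, N m.
- r.current_opening(): opening from 0.0 (shut) to 1.0 (fully open).
- r.current_finger_force(): force on a finger pad.
Only numpy, scipy, OpenCV 4.12 (cv2) and the standard library are available. Lean on these libraries where they do the work, as an engineer would, in place of code of your own. Each camera call takes 0.05 s, during which the arm holds its last target. There are 200 camera calls.

## Task

Lay the small brown parts box flat on the floor of the open blue case on the sloped rest, and let go of it. Then shut the lid fully, keeping the hasp swung out in front of the case meanwhile, and last swing the steel hasp over the staple until it lies right down on the lid. Do not push the sanding block, tape roll, mixing cup or sample tin about.

Things in the scene. Friction and masses are not known exactly. Their poses are not given: they have to be found in the camera images.
- small_box: loose brown parts box, 40 x 70 x 22 mm (x, y, z), 40 to 100 g, lying flat on the bench; origin at the centre of its underside, z up
- case_tray: open lower part of the blue case, 135 (x) x 155 (y) x 42 (z) mm, walls and floor 4 mm (inside 127 x 147 x 38), fixed on a 30 degree sloped rest, low edge to the robot. Origin: centre of its underside, 52 mm above the bench. x points up the slope, away from the robot; y level, to the left; z square to the slope, leaning 30 degrees from vertical towards the robot
- lid (a joint): lid angle about its hinge on the high edge, rad; 0 = shut, 1.57 = square to the slope (so it leans 30 degrees over the case, towards the robot), stop at 1.85. Plate 143 mm from hinge to free edge, 157 wide, 9 thick. Its outer face is 10 mm outside the hinge line (54 mm above the tray's underside when shut). Stiff hinge, 0.22 N m: it stays where left; 2 to 4 N at 85 mm moves it
- lid_hinge (a point): middle of the lid's hinge line, which runs along the tray's y; at (71.5, 0, 44) mm in the tray's frame
- hasp (a joint): hasp angle, rad; 0 = flat on the lid (pointing to the tray's +x) over the staple, 1.57 = square to the slope, more = swung out in front, stop at 2.6. Steel plate 40 mm wide, 4 thick, 79 long from its hinge line; closed, its top is 60 mm above the tray's underside. Friction 0.05 N m: it stays where left; about 1 N at its end moves it; push along its arc, rubber fingertips jam otherwise
- hasp_hinge (a point): middle of the hasp's hinge line, which runs along the tray's y on the low front wall; at (-77.5, 0, 57) mm in the tray's frame
- hasp_end (a point): middle of the hasp's free end, 79 mm from its hinge line. A red lip, 6 mm thick, crosses the end on the outer face; closed, its top is 71 mm above the tray's underside. Slot for the staple: 14 mm wide, 30 to 54 mm from the hinge line
- lid_edge (a point): middle of the lid's free edge, 143 mm from its hinge
- staple_top (a point): top of the steel staple on the lid (14 mm long, 5 mm thick, 13.5 mm high), on the middle line of the lid, 107 mm from the lid's hinge line
- sanding_block: loose dark foam sanding block, 63 x 110 x 22 mm, origin at the centre of its underside; bystander
- tape_roll: loose yellow tape roll, 105 mm across, 24 mm high, origin at the centre of its underside; bystander
- mixing_cup: loose clear mixing cup, 73 mm across, 86 mm high, origin at the centre of its underside; bystander behind the case
- sample_tin: loose white and blue sample tin, 67 mm across, 72 mm high, origin at the centre of its underside; bystander behind the case

How it is judged:
On the way, in this order (a step that is already met when the one before it is completed fails the run):
1. the parts box lies in the open case, let go (x of small_box in the frame of case_tray between -0.05 and 0.05 m and y of small_box in the frame of case_tray between -0.06 and 0.06 m and z of small_box in the frame of case_tray between -0.005 and 0.012 m and angle between the z axis of small_box and the z axis of case_tray, either way round below 0.15 rad and contact force between small_box and the fingers below 0.2 N and value of joint lid above 0.5 rad), for 0.2 s.
2. the lid is fully shut while the hasp is still swung out (value of joint lid below 0.04 rad and value of joint hasp above 1 rad), for 0.2 s.
At the end, for the whole second after the job is handed in: the parts box lies at rest flat on the floor inside the case, the lid is shut (within 0.04 rad) and the hasp lies over the staple, down on the lid (within 0.08 rad) (x of small_box in the frame of case_tray between -0.05 and 0.05 m and y of small_box in the frame of case_tray between -0.06 and 0.06 m and z of small_box in the frame of case_tray between -0.005 and 0.012 m and angle between the z axis of small_box and the z axis of case_tray, either way round below 0.15 rad and value of joint lid below 0.04 rad and value of joint hasp below 0.08 rad and linear speed of small_box below 0.02 m/s); the robot touches nothing.
It fails at once if a bystander (sanding block, tape roll, mixing cup, sample tin) is pushed more than 30 mm (distance of any of sanding_block, tape_roll, mixing_cup, sample_tin from where it was at the start of the episode above 0.03 m).
It also fails if it takes over 72 s, if anything falls off the work surface, if the arm or the gripper's body presses on something with over 40 N, if the wrist force passes 120 N, or if a joint passes its speed limit or range.

## Working session

There is one attempt and no reset: what is moved stays moved. The work goes in short steps, each a Python script; the robot and the scene stay as the last script left them, time stands still between calls to the robot, and variables do not carry over. Pictures are saved under pics/ and viewed, at most 10 in all, crops included, and the job is handed in when it is done.

```bash
mkdir -p pics; cat > h.py <<'E'
import numpy as np, cv2
from cell import r, optics
def snap(n,f):
    im=optics.get_image(n); cv2.imwrite('pics/'+f+'.png',cv2.cvtColor(im['pixels'],cv2.COLOR_RGB2BGR)); np.savez('pics/'+f+'.npz',**im); return im
def cloud(im):
    d=im['depth']; v,u=np.mgrid[:d.shape[0],:d.shape[1]]
    p=np.stack([(u-im['cx'])/im['fx']*d,(v-im['cy'])/im['fy']*d,d,np.ones_like(d)],-1)
    w=p@np.linalg.inv(im['camera_from_world']).T
    w[d==0]=np.nan
    return w[...,:3]
E
python3 - <<'E'
from h import *
a=snap('scene','s1');b=snap('top','t1')
cv2.imwrite('pics/both.png',cv2.resize(np.hstack([cv2.imread('pics/s1.png'),cv2.imread('pics/t1.png')]),(800,300)))
print(a['camera_from_world'],a['fx'],b['camera_from_world'],b['fx'],r.finger_overhang,r.current_t(),r.current_ee_rot())
E
```

```text
[[-0.57634792 -0.81716789  0.00772813  0.29850229]
 [-0.49087958  0.33862545 -0.80272663  0.33575555]
 [ 0.65334548 -0.4664434  -0.59629711  1.57176955]
 [ 0.          0.          0.          1.        ]] 469.25010013325056 [[-0.01325257 -0.99954463 -0.02710917  0.0151022 ]
 [-0.98163882  0.01816506 -0.18988221  0.56010184]
 [ 0.19028818  0.02409498 -0.98143254  1.40764202]
 [ 0.          0.          0.          1.        ]] 449.01369206030324 0.022 0.1 [ 2.04957093e-01  9.78770818e-01 -5.05678301e-04 -1.43327545e-04]
```

View pics/s1.png

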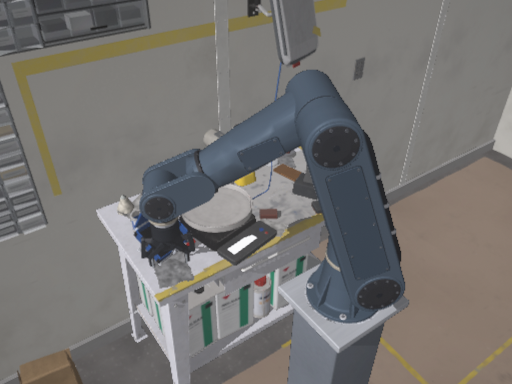

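View pics/t1.png

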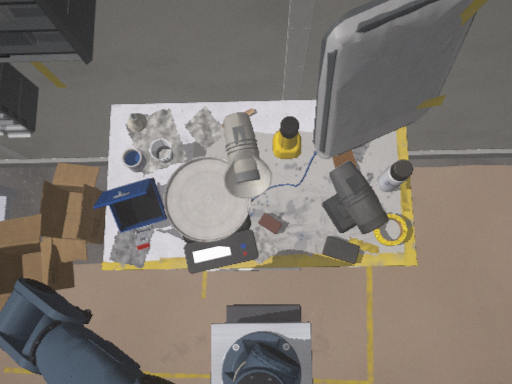

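The top view shows the open blue case at about (137,205), with the red hasp lip at (143,246). There are two brown candidates for the parts box, at (271,223) and (345,160). The tape roll is at (391,229), the sanding block at (341,249), the cup at (162,150) and the tin at (133,158).

```bash
python3 - <<'E'
from h import *
b=dict(np.load('pics/t1.npz')); w=cloud(b)
for n,(u0,u1,v0,v1) in dict(boxA=(255,290,208,238),boxB=(325,365,145,175),).items():
    p=w[v0:v1,u0:u1]; rgb=b['pixels'][v0:v1,u0:u1].astype(int)
    m=(p[...,2]>.012)&(rgb[...,0]-rgb[...,2]>18)
    q=p[m]; print(n,len(q),q.mean(0),np.percentile(q[:,2],[10,50,90]),cv2.minAreaRect((q[:,:2]*1000).astype(np.float32)), rgb[m].mean(0))
crop=b['pixels'][115:275,90:300]
cv2.imwrite('pics/c1.png',cv2.cvtColor(cv2.resize(crop,None,fx=3.7,fy=3.7,interpolation=cv2.INTER_CUBIC),cv2.COLOR_RGB2BGR))
# blue points
p=w[170:265,90:180]; rgb=b['pixels'][170:265,90:180].astype(int)
m=(rgb[...,2]-rgb[...,0]>25)&(p[...,2]>.02); q=p[m]
print(len(q),q.min(0),q.max(0))
red=(rgb[...,0]-rgb[...,2]>70)
print('red',np.c_[np.argwhere(red)[:,::-1]+[90,170],(p[red]*1000).round()].tolist())
for v in range(176,256,5): print(v,[tuple((w[v,u]*1000).round().astype(int)) if np.isfinite(w[v,u,0]) else None for u in range(100,176,8)])
E
```

```text
boxA 254 [ 0.46842196 -0.0368769   0.02244403] [0.01810743 0.02235954 0.02687165] ((468.8078308105469, -36.691158294677734), (68.11410522460938, 39.916526794433594), 56.134727478027344) [115.51968504  87.78346457  81.84645669]
boxB 91 [ 0.67586886 -0.28362546  0.04210414] [0.01250434 0.01416013 0.01902047] ((652.8713989257812, -263.4465637207031), (70.73045349121094, 160.69891357421875), 41.961788177490234) [123.59340659  96.40659341  74.42857143]
1094 [0.44239273 0.30021869 0.02110545] [0.59600504 0.47403515 0.25783499]
red [[147.0, 243.0, 400.0, 341.0, 117.0], [143.0, 244.0, 397.0, 351.0, 122.0], [144.0, 244.0, 397.0, 348.0, 125.0], [145.0, 244.0, 397.0, 346.0, 120.0], [146.0, 244.0, 397.0, 343.0, 121.0], [147.0, 244.0, 397.0, 340.0, 120.0], [148.0, 244.0, 397.0, 336.0, 122.0], [140.0, 245.0, 394.0, 360.0, 123.0], [141.0, 245.0, 395.0, 360.0, 115.0], [142.0, 245.0, 394.0, 355.0, 121.0], [143.0, 245.0, 394.0, 351.0, 123.0], [144.0, 245.0, 395.0, 350.0, 115.0], [145.0, 245.0, 394.0, 345.0, 125.0], [146.0, 245.0, 394.0, 343.0, 118.0], [147.0, 245.0, 394.0, 341.0, 117.0], [148.0, 245.0
[... 16227 characters left out ...]
int64(2)), (np.int64(391), np.int64(361), np.int64(120)), (np.int64(391), np.int64(337), np.int64(117)), (np.int64(400), np.int64(342), np.int64(-1)), (np.int64(399), np.int64(315), np.int64(1)), (np.int64(399), np.int64(288), np.int64(0))]
251 [(np.int64(443), np.int64(835), np.int64(-817)), (np.int64(386), np.int64(502), np.int64(0)), (np.int64(385), np.int64(473), np.int64(7)), (np.int64(385), np.int64(446), np.int64(7)), (np.int64(384), np.int64(419), np.int64(9)), (np.int64(384), np.int64(392), np.int64(8)), (np.int64(384), np.int64(368), np.int64(0)), (np.int64(383), np.int64(341), np.int64(1)), (np.int64(383), np.int64(315), np.int64(-2)), (np.int64(383), np.int64(288), np.int64(-1))]
```

View pics/c1.png

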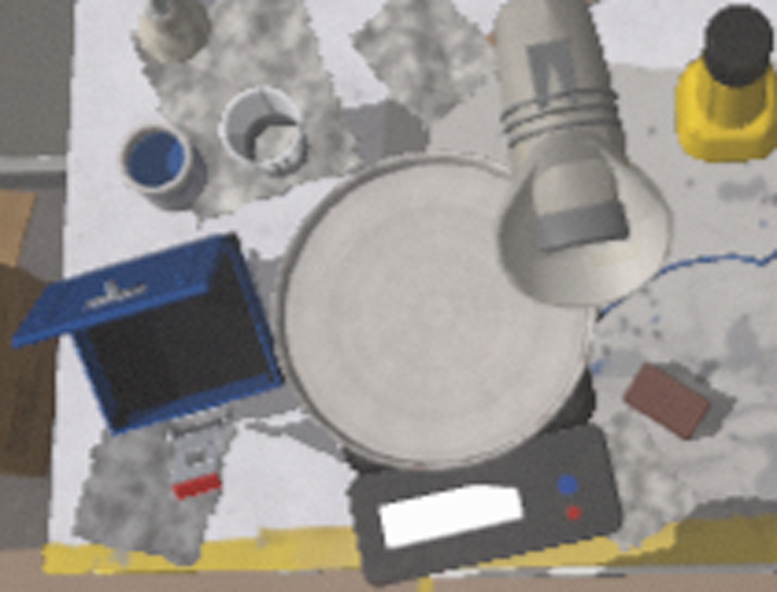

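The crop confirms that boxA is the parts box (68 x 40 mm, top at 22 mm). The lid leans over the case with its outer face and staple visible. The hasp is swung out toward the robot, with its red lip at z≈0.12. Next I'll fit the tray, lid and hasp model to the depth points.

```bash
cat > fit.py <<'E'
from h import *
from scipy.optimize import least_squares
from scipy.spatial.transform import Rotation as R
def Rt(psi): return (R.from_euler('z',psi)*R.from_euler('y',-np.pi/6)).as_matrix()
def hingerot(p,h,a):  # bring points in tray frame back to a=0 about y axis at h; positive a lifts free end
    q=p-h; c,s=np.cos(a),np.sin(a)
    return q,c,s
def sdf(p,lo,hi):
    lo=np.array(lo);hi=np.array(hi); d=np.abs(p-(lo+hi)/2)-(hi-lo)/2
    return np.linalg.norm(np.maximum(d,0),axis=1)+np.minimum(d.max(1),0)
def model(x,w):
    p=(w-[x[0],x[1],.052])@Rt(x[2]); m=.001*1000
    X,Y=.0675,.0775
    D=[sdf(p,[-X,-Y,0],[X,Y,.004]),sdf(p,[-X,-Y,0],[-X+.004,Y,.042]),sdf(p,[X-.004,-Y,0],[X,Y,.042]),
       sdf(p,[-X,-Y,0],[X,-Y+.004,.042]),sdf(p,[-X,Y-.004,0],[X,Y,.042])]
    q=p-[.0715,0,.044]; a=x[3]; u=np.array([-np.cos(a),0,np.sin(a)]); n=np.array([np.sin(a),0,np.cos(a)])
    D.append(sdf(np.c_[q@u,q[:,1],q@n],[0,-.0785,.001],[.143,.0785,.010]))
    q=p-[-.0775,0,.057]; a=x[4]; u=np.array([np.cos(a),0,np.sin(a)]); n=np.array([-np.sin(a),0,np.cos(a)])
    l=np.c_[q@u,q[:,1],q@n]
    D.append(sdf(l,[0,-.02,-.001],[.079,.02,.003])); D.append(sdf(l,[.073,-.02,.003],[.079,.02,.014]))
    return np.min(np.abs(np.array(D)),axis=0)
def fit(im,box,x0):
    w=cloud(im); u0,u1,v0,v1=box; p=w[v0:v1,u0:u1].reshape(-1,3); p=p[np.isfinite(p[:,0])]; p=p[p[:,2]>.022]
    for it in range(3):
        pp=p[model(x0,p)<[.05,.025,.015][it]]
        s=least_squares(lambda x:model(x,pp),x0,loss='soft_l1',f_scale=.003,diff_step=1e-4); x0=s.x
    return x0,len(pp),np.median(model(x0,pp))
E
python3 - <<'E'
from fit import *
b=dict(np.load('pics/t1.npz'))
for L in (1.4,1.7):
    print(fit(b,(92,164,175,256),[.5,.39,.29,L,1.95]))
w=cloud(b)
for n,(u,v) in dict(cup=(162,150),tin=(133,158),lamp=(245,175),pump=(240,130),tall=(136,122)).items():
    print(n,np.nanmedian(w[v-8:v+9,u-8:u+9].reshape(-1,3),axis=0).round(3),np.nanmax(w[v-8:v+9,u-8:u+9,2]).round(3))
print('max z region', [(np.nanmax(w[100:260,u:u+20,2])).round(2) for u in range(100,320,20)])
E
```

```text
(array([0.53597431, 0.39504958, 0.27575891, 1.58423983, 1.7031251 ]), 2652, np.float64(0.0011079413466733492))
(array([0.53597384, 0.39504897, 0.27576968, 1.58424466, 1.70311732]), 2652, np.float64(0.0011077607257105283))
cup [0.724 0.325 0.035] 0.093
tin [0.691 0.416 0.047] 0.081
lamp [0.569 0.03  0.282] 0.293
pump [0.693 0.042 0.301] 0.309
tall [0.818 0.41  0.037] 0.079
max z region [np.float64(0.26), np.float64(0.26), np.float64(0.25), np.float64(0.11), np.float64(0.11), np.float64(0.11), np.float64(0.39), np.float64(0.39), np.float64(0.37), np.float64(0.21), np.float64(0.77)]
```

```bash
cat >> fit.py <<'E'
T=np.array([.536,.395,.052]); M=Rt(.2758)
def tw(p): return T+M@np.array(p,float)
def quat(z,y):
    z=np.array(z,float);z/=np.linalg.norm(z); y=np.array(y,float); y-=z*(y@z); y/=np.linalg.norm(y)
    return R.from_matrix(np.c_[np.cross(y,z),y,z]).as_quat()
def st(): print('t',round(r.current_t(),2),'pos',r.current_tool_pos().round(4) if hasattr(r.current_tool_pos(),'round') else r.current_tool_pos(),'F',np.round(r.current_contact_force(),1),'op',round(r.current_opening(),3),'ff',np.round(r.current_finger_force(),1))
E
python3 - <<'E'
from fit import *
a=np.deg2rad(56.13-90)
B=np.array([.4685,-.0368])
for s in (1,-1):
    q=quat([0,0,-1],[s*np.cos(a),s*np.sin(a),0])
    for p in ([*B,.12],[*B,.024]): 
        k=r.inverse_kinematics(p,q); print('pick',s,None if k is None else np.round(k,2))
    q=quat(-M[:,2],s*M[:,1])
    for z in (.2,.029):
        k=r.inverse_kinematics(tw([-.01,0,z]),q); print('place',s,tw([-.01,0,z]).round(3),None if k is None else np.round(k,2))
    for z,n in (((-.0,0,-1),'vert'),):
        for L in (1.58,.8,0):
            P=tw(np.array([.0715,-.04,.044])+.09*np.array([-np.cos(L),0,np.sin(L)])+.01*np.array([np.sin(L),0,np.cos(L)]))-.022*np.array(z)
            for tilt in (-25,0,25):
                d=np.array([np.sin(np.deg2rad(tilt))*np.cos(.276),np.sin(np.deg2rad(tilt))*np.sin(.276),-np.cos(np.deg2rad(tilt))])
                k=r.inverse_kinematics(P+.022*np.array(z)-.022*d,quat(d,s*M[:,1])); print('lid',s,L,tilt,P.round(3),None if k is None else np.round(k,2))
E
```

```text
pick 1 [-0.18  0.41  1.97 -0.    0.77  0.41]
pick 1 [-0.18  0.6   2.   -0.    0.55  0.41]
place 1 [0.431 0.365 0.22 ] [ 0.71  0.27  1.95 -0.47  0.48 -0.77]
place 1 [0.514 0.389 0.072] [ 0.64  0.64  1.83 -0.8   0.25 -0.46]
lid 1 1.58 -25 [0.551 0.358 0.231] [ 0.47  0.8   1.02  0.08  1.75 -1.38]
lid 1 1.58 0 [0.551 0.358 0.231] [ 0.5   0.57  1.37 -0.    1.2  -1.34]
lid 1 1.58 25 [0.551 0.358 0.231] [ 0.55  0.41  1.7  -0.2   0.63 -1.16]
lid 1 0.8 -25 [0.505 0.345 0.182] [ 0.48  0.75  1.24  0.09  1.58 -1.38]
lid 1 0.8 0 [0.505 0.345 0.182] [ 0.52  0.54  1.55 -0.    1.05 -1.32]
lid 1 0.8 25 [0.505 0.345 0.182] [ 0.58  0.4   1.85 -0.27  0.49 -1.05]
lid 1 0 -25 [0.505 0.345 0.112] [ 0.48  0.83  1.27  0.09  1.47 -1.39]
lid 1 0 0 [0.505 0.345 0.112] [ 0.52  0.63  1.59 -0.    0.92 -1.32]
lid 1 0 25 [0.505 0.345 0.112] [ 0.58  0.52  1.89 -0.39  0.34 -0.93]
pick -1 [-0.18  0.41  1.97 -0.    0.77 -2.73]
pick -1 [-0.18  0.6   2.   -0.    0.55 -2.73]
place -1 [0.431 0.365 0.22 ] [ 0.71  0.27  1.95 -0.47  0.48  2.38]
place -1 [0.514 0.389 0.072] [ 0.64  0.64  1.83 -0.8   0.25  2.68]
lid -1 1.58 -25 [0.551 0.358 0.231] [0.47 0.8  1.02 0.08 1.75 1.76]
lid -1 1.58 0 [0.551 0.358 0.231] [ 0.5   0.57  1.37 -0.    1.2   1.8 ]
lid -1 1.58 25 [0.551 0.358 0.231] [ 0.55  0.41  1.7  -0.2   0.63  1.98]
lid -1 0.8 -25 [0.505 0.345 0.182] [0.48 0.75 1.24 0.09 1.58 1.76]
lid -1 0.8 0 [0.505 0.345 0.182] [ 0.52  0.54  1.55 -0.    1.05  1.82]
lid -1 0.8 25 [0.505 0.345 0.182] [ 0.58  0.4   1.85 -0.27  0.49  2.09]
lid -1 0 -25 [0.505 0.345 0.112] [0.48 0.83 1.27 0.09 1.47 1.75]
lid -1 0 0 [0.505 0.345 0.112] [ 0.52  0.63  1.59 -0.    0.92  1.82]
lid -1 0 25 [0.505 0.345 0.112] [ 0.58  0.52  1.89 -0.39  0.34  2.21]
```

```bash
python3 - <<'E'
from fit import *
a=np.deg2rad(56.13-90); B=[.4685,-.0368]
q=quat([0,0,-1],[np.cos(a),np.sin(a),0])
r.move_to([.40,.2,.25],q)
r.move_to([*B,.10],q); r.move_linear([*B,.025],vel=.1); st()
r.set_gripper(0.0,squeeze=30); st()
r.move_linear([*B,.15],vel=.15); st()
qp=quat(-M[:,2],M[:,1])
r.move_to([.42,.15,.27],qp)
r.move_to(tw([-.01,0,.2]),qp); st()
snap('top','t2')
im=cv2.imread('pics/t2.png')[110:270,80:330]; cv2.imwrite('pics/c2.png',cv2.resize(im,None,fx=3,fy=3,interpolation=cv2.INTER_CUBIC))
E
```

```text
t 3.43 pos [ 0.4688 -0.0368  0.0255] F [-0.3  0.1 -0. ] op 1.001 ff 0.0
t 3.92 pos [ 0.4687 -0.0369  0.0254] F [-0.7  0.7  6.3] op 0.46 ff 30.8
t 4.91 pos [ 0.4681 -0.0367  0.1493] F [ 0.4 -0.1 -0.7] op 0.46 ff 30.3
t 7.6 pos [0.4315 0.3647 0.2201] F [ 0.5 -0.3 -0.8] op 0.46 ff 30.3
```

View pics/c2.png

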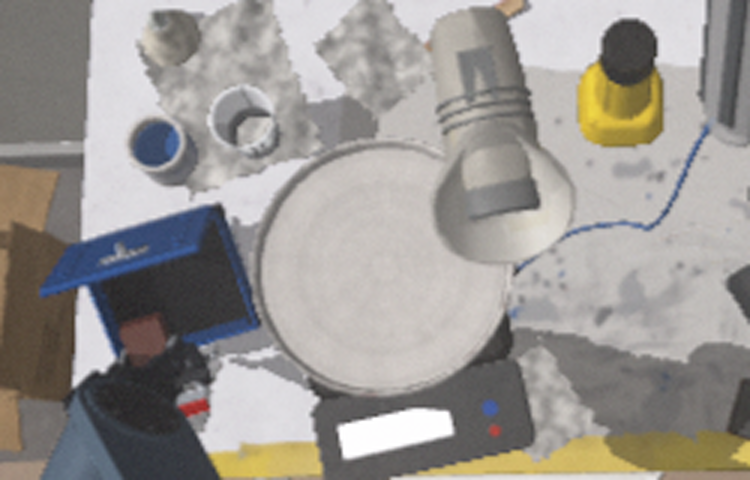

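The box is held at (142,338) in the crop and is clear of the case and hasp. I'll lower it along the slope normal.

```bash
python3 - <<'E'
from fit import *
r.move_linear(tw([-.01,0,.06]),vel=.15); st()
f0=np.array(r.current_contact_force())
for z in np.arange(.040,.0265,-.002):
    r.move_linear(tw([-.01,0,z]),vel=.04)
    f=(np.array(r.current_contact_force())-f0)@M[:,2]
    if f>4: break
print('z',z,f); st()
r.set_gripper(.62); st(); r.sleep(.3)
r.move_linear(tw([-.01,0,.2]),vel=.2); st()
r.move_to([.33,.30,.30],quat([0,0,-1],M[:,1]))
im=snap('top','t3'); print(fit(im,(92,164,175,256),[.536,.395,.276,1.58,1.7]))
c=cv2.imread('pics/t3.png')[110:270,80:330]; cv2.imwrite('pics/c3.png',cv2.resize(c,None,fx=3,fy=3,interpolation=cv2.INTER_CUBIC))
E
```

```text
t 8.73 pos [0.4989 0.3845 0.0997] F [ 0.  -0.5 -1. ] op 0.462 ff 30.3
z 0.02799999999999999 13.641685262661921
t 10.88 pos [0.514  0.3888 0.0719] F [-7.4 -2.9 10.2] op 0.463 ff 32.6
t 11.17 pos [0.5143 0.3889 0.0712] F [0.7 0.2 0.1] op 0.62 ff 0.0
t 12.47 pos [0.4315 0.3653 0.2193] F [-0.6 -0.2 -0.3] op 0.619 ff 0.0
(array([0.53591756, 0.39513305, 0.27396177, 1.58558178, 1.70110543]), 2253, np.float64(0.0011420332197888256))
```

View pics/c3.png

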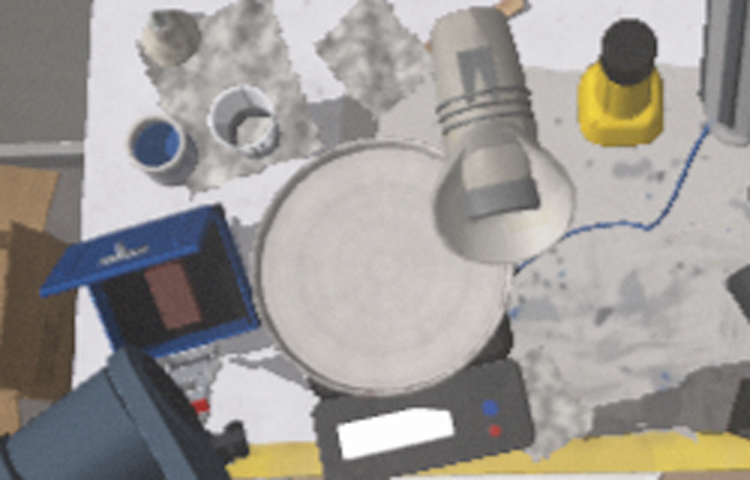

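The picture shows the box flat inside the case, its outline centred at about (173,297), with the lid and hasp unmoved. Next I close the lid from behind.

```bash
cat >> fit.py <<'E'
def fwd(t): # tool z, tilted t deg forward of down in the tray's plane
    t=np.deg2rad(t); return np.array([np.sin(t)*np.cos(.2758),np.sin(t)*np.sin(.2758),-np.cos(t)])
def lidpose(L,c,tilt,s=.09,y=-.04):
    tip=tw(np.array([.0715,y,.044])+s*np.array([-np.cos(L),0,np.sin(L)])+(.010+c)*np.array([np.sin(L),0,np.cos(L)]))
    d=fwd(tilt); return tip-.022*d, quat(d,M[:,1])
E
python3 - <<'E'
from fit import *
r.set_gripper(0.0)
r.move_linear([.40,.30,.43],vel=.25)
p,q=lidpose(1.585,.06,-20)
r.move_to(p+[0,0,.13],q); st()
r.move_linear(p,vel=.2); st()
for c in (.03,.02,.014,.01,.007,.004):
    p,q=lidpose(1.585,c,-20); r.move_linear(p,q,vel=.06); f=np.linalg.norm(r.current_contact_force()); 
    print(c,np.round(r.current_contact_force(),1))
    if f>2: break
st()
E
```

```text
t 15.48 pos [0.6085 0.3744 0.3897] F [-0.9 -0.8  0.4] op 0.002 ff 0.0
t 16.28 pos [0.6093 0.3744 0.2616] F [ 0.2  0.1 -0.1] op -0.003 ff 0.0
0.03 [ 0.5  0.4 -0.5]
0.02 [ 0.7  0.1 -0.4]
0.014 [ 0.2 -0.7 -0.1]
0.01 [ 0.3 -0.1 -0.4]
0.007 [ 0.5 -0.4 -0.2]
0.004 [ 0.7 -1.  -0.4]
t 18.25 pos [0.562  0.3608 0.2319] F [ 0.7 -1.  -0.4] op -0.002 ff 0.0
```

```bash
python3 - <<'E'
from fit import *
for L in np.linspace(1.5,.1,13):
    p,q=lidpose(L,.003,-20+25*(1.5-L)/1.4)
    try: r.move_linear(p,q,vel=.15)
    except r.PlanningError as e: print('PE',L,e); break
    f=np.array(r.current_contact_force()); print(round(L,2),f.round(1))
    if np.linalg.norm(f)>25: break
st()
E
```

```text
1.5 [ 0.7 -1.   0.8]
1.38 [-0.8 -0.5 -0. ]
1.27 [-0.1  1.   1.1]
1.15 [ 0.7 -0.2 -0.1]
1.03 [0.2 0.  0.5]
0.92 [-0.8  0.7  0.1]
0.8 [-0.1  0.8 -0.2]
0.68 [0.8 0.4 0.1]
0.57 [-0.2 -0.   0.1]
0.45 [-0.1  0.8 -0.8]
0.33 [-0.  -0.3 -1.1]
0.22 [0.1 0.6 0.5]
0.1 [-0.3 -0.6 -0.8]
t 21.5 pos [0.4992 0.343  0.1228] F [-0.3 -0.6 -0.8] op 0.002 ff 0.0
```

```bash
python3 - <<'E'
from fit import *
im=snap('top','t4')
for L in (1.5,.2): print(fit(im,(92,164,175,256),[.536,.395,.276,L,1.7]))
c=cv2.imread('pics/t4.png')[110:270,80:330]; cv2.imwrite('pics/c4.png',cv2.resize(c,None,fx=3,fy=3,interpolation=cv2.INTER_CUBIC))
E
```

```text
(array([0.53118174, 0.38857793, 0.20100157, 1.15290079, 1.7       ]), 319, np.float64(0.005494680314637463))
(array([0.54018759, 0.39649233, 0.26352854, 0.17156391, 1.7       ]), 344, np.float64(0.0011068921290958754))
```

View pics/c4.png

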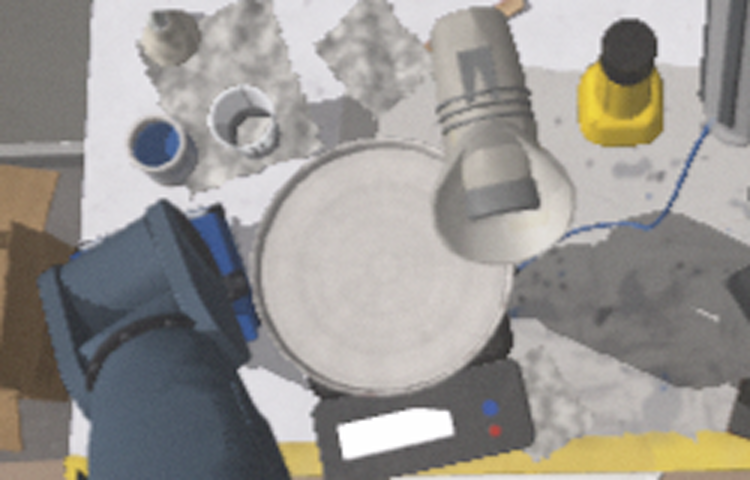

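The lid has followed the push and is nearly down, at about 0.17 rad. I'll press it shut, watching the force.

```bash
python3 - <<'E'
from fit import *
c=.003;L=.1
for L,c in [(.05,.003),(.02,.003),(0,.003),(0,0),(0,-.002),(0,-.004),(0,-.006),(0,-.008),(0,-.01),(0,-.012)]:
    p,q=lidpose(L,c,5); r.move_linear(p,q,vel=.06); r.sleep(.05)
    f=np.array(r.current_contact_force()); print(L,c,f.round(1),round(f@M[:,2],1))
    if f@M[:,2]>14: break
r.sleep(.2); st()
p,q=lidpose(0,.10,5); r.move_linear(p,q,vel=.25)
r.move_to([.33,.20,.33],quat([0,0,-1],M[:,1]))
im=snap('top','t5')
print(fit(im,(92,164,175,256),[.536,.395,.276,.02,1.7])); st()
c=cv2.imread('pics/t5.png')[110:270,80:330]; cv2.imwrite('pics/c5.png',cv2.resize(c,None,fx=3,fy=3,interpolation=cv2.INTER_CUBIC))
E
```

```text
0.05 0.003 [-0.2  0.6 -0.2] -0.2
0.02 0.003 [-0.  -1.2 -0.1] 0.1
0 0.003 [-0.2 -1.4  2.7] 2.7
0 0 [-16.8  -7.6  28.7] 34.0
t 22.95 pos [0.5028 0.3441 0.1132] F [-16.2  -6.1  27.8] op -0.001 ff 16.3
(array([0.53831376, 0.39557559, 0.27579181, 0.01978646, 1.75583299]), 2541, np.float64(0.0017449718018863886))
t 24.45 pos [0.3306 0.2004 0.329 ] F [-0.5 -0.2  0.5] op -0.005 ff 0.0
```

View pics/c5.png

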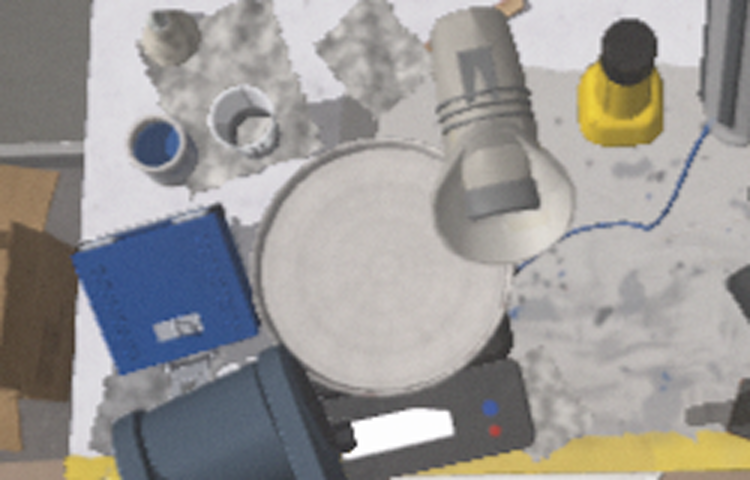

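The lid is shut: the 34 N stop came at the expected height, the staple shows at (178,325), and the hasp is still swung out near (190,370). Next I pinch the hasp by its edges near the lip and swing it over.

```bash
cat >> fit.py <<'E'
def hpose(h,s,n,ahead,tilt,y=0):
    pt=tw(np.array([-.0775,y,.057])+s*np.array([np.cos(h),0,np.sin(h)])+n*np.array([-np.sin(h),0,np.cos(h)]))
    d=fwd(tilt); return pt-ahead*d, quat(d,M[:,1])
E
python3 - <<'E'
from fit import *
im=dict(np.load('pics/t5.npz')); w=cloud(im)[175:256,92:164].reshape(-1,3); w=w[np.isfinite(w[:,0])]
p=(w-T)@M
k=(abs(p[:,0])<.06)&(abs(p[:,1])<.07)&(p[:,2]>.03)&(p[:,2]<.061); c=np.polyfit(p[k,0],p[k,2],1); print('lid slope',c,k.sum())
# hasp: points in front
k=(abs(p[:,1])<.02)&(p[:,0]<-.078)&(p[:,2]>.06); print('hasp pts',k.sum(),np.round(p[k][:,[0,2]]*1000)[::6].tolist())
r.set_gripper(1.0,squeeze=20)
ps=[hpose(1.70,.066,.001,a,25) for a in (.10,.010)]
r.move_to(*ps[0]); st()
r.move_linear(ps[1][0],vel=.12); st()
r.set_gripper(0.0); st()
E
```

```text
lid slope [0.00066963 0.05359931] 1607
hasp pts 70 [[-80.0, 68.0], [-79.0, 66.0], [-79.0, 84.0], [-80.0, 81.0], [-78.0, 78.0], [-80.0, 88.0], [-79.0, 84.0], [-83.0, 96.0], [-82.0, 90.0], [-81.0, 99.0], [-85.0, 101.0], [-87.0, 106.0]]
t 26.03 pos [0.3643 0.346  0.2056] F [ 0.4 -0.1  0.3] op 0.999 ff 0.0
t 26.93 pos [0.4007 0.3567 0.1241] F [-0.  -0.4 -0.3] op 1.001 ff 0.0
t 27.42 pos [0.4004 0.357  0.1239] F [-4.5 -0.   5.2] op 0.461 ff 21.5
```

```bash
python3 - <<'E'
from fit import *
for h in np.linspace(1.6,.4,10):
    p,q=hpose(h,.066,.001,.010,25-40*(1.7-h)/1.3)
    try: r.move_linear(p,q,vel=.1)
    except r.PlanningError as e: print('PE',h,e); break
    f=np.array(r.current_contact_force()); print(round(h,2),f.round(1),round(r.current_opening(),3))
    if np.linalg.norm(f)>30: break
st()
E
```

```text
1.6 [-9.4  2.6  8.4] 0.46
1.47 [-8.   2.5 10.7] 0.464
1.33 [-8.3  2.4 14.6] 0.456
1.2 [-7.3  3.5 16.1] 0.462
1.07 [-4.   4.2 14.9] 0.461
0.93 [-3.3  5.  14.3] 0.459
0.8 [-1.6  4.9 15.1] 0.461
0.67 [ 0.2  6.4 12.1] 0.457
0.53 [ 1.6  7.  11.1] 0.459
0.4 [2.8 7.1 9.6] 0.461
t 30.01 pos [0.4859 0.3807 0.1256] F [2.8 7.1 9.6] op 0.461 ff 19.3
```

Swung to about 0.4 rad. Now I release, back off, close the gripper and press the lip down.

```bash
python3 - <<'E'
from fit import *
r.set_gripper(1.0)
p,q=hpose(.4,.066,.001,.10,-15); r.move_linear(p,vel=.2); st()
im=snap('top','t6'); w=cloud(im)[175:256,92:164].reshape(-1,3); w=w[np.isfinite(w[:,0])]; 
r.set_gripper(0.0,squeeze=40)
p,q=hpose(.55,.072,.03,.022,0); r.move_to(p,q); st()
for h in (.45,.35,.25,.15,.08):
    p,q=hpose(h,.073,.015,.022,12*(.55-h)/.5); r.move_linear(p,q,vel=.08)
    print(h,np.round(r.current_contact_force(),1))
for n in (.015,.012,.009,.006,.003):
    p,q=hpose(0,.073,n,.022,12); r.move_linear(p,q,vel=.05); r.sleep(.05); f=np.array(r.current_contact_force())@M[:,2]; print(n,round(f,1))
    if f>12: break
st()
p,q=hpose(0,.073,.10,.022,12); r.move_linear(p,vel=.2)
r.move_to([.33,.10,.33],quat([0,0,-1],M[:,1]))
im=snap('top','t7'); w=cloud(im)[150:256,92:190].reshape(-1,3); w=w[np.isfinite(w[:,0])]; P=(w-T)@M
k=(abs(P[:,1])<.017)&(P[:,0]>-.075)&(P[:,0]<.003)&(P[:,2]>.05)&(P[:,2]<.1); o=np.argsort(P[k,0]); print(np.round(P[k][o][:,[0,2]]*1000)[::8].tolist()); st()
c=cv2.imread('pics/t7.png')[110:270,80:330]; cv2.imwrite('pics/c7.png',cv2.resize(c,None,fx=3,fy=3,interpolation=cv2.INTER_CUBIC))
E
```

```text
t 31.12 pos [0.5059 0.3863 0.2113] F [-0.5 -0.7  0.1] op 1.003 ff 0.0
t 32.47 pos [0.4517 0.3713 0.1628] F [-0.2  0.2  0.2] op -0.001 ff 0.0
0.45 [-0.1 -0.7 -0.8]
0.35 [-0.3 -0.  -0.6]
0.25 [ 0.5 -0.   0.5]
0.15 [-0.4 -0.6 -0.1]
0.08 [0.2 0.3 0.8]
0.015 4.4
0.012 23.3
t 34.5 pos [0.4945 0.3835 0.1326] F [-10.   -4.3  20.6] op 0.0 ff 11.0
[[-75.0, 61.0], [-73.0, 58.0], [-70.0, 57.0], [-67.0, 58.0], [-65.0, 58.0], [-63.0, 57.0], [-60.0, 62.0], [-57.0, 61.0], [-55.0, 54.0], [-53.0, 60.0], [-50.0, 58.0], [-47.0, 58.0], [-46.0, 56.0], [-44.0, 65.0], [-40.0, 55.0], [-38.0, 59.0], [-35.0, 57.0], [-33.0, 54.0], [-30.0, 58.0], [-27.0, 60.0], [-25.0, 63.0], [-23.0, 61.0], [-21.0, 55.0], [-17.0, 57.0], [-15.0, 57.0], [-12.0, 55.0], [-10.0, 59.0], [-7.0, 60.0], [-2.0, 68.0], [1.0, 73.0], [2.0, 60.0], [3.0, 53.0]]
t 36.37 pos [0.3304 0.1005 0.3295] F [ 0.1 -0.9 -0.3] op 0.001 ff 0.0
```

View pics/c7.png

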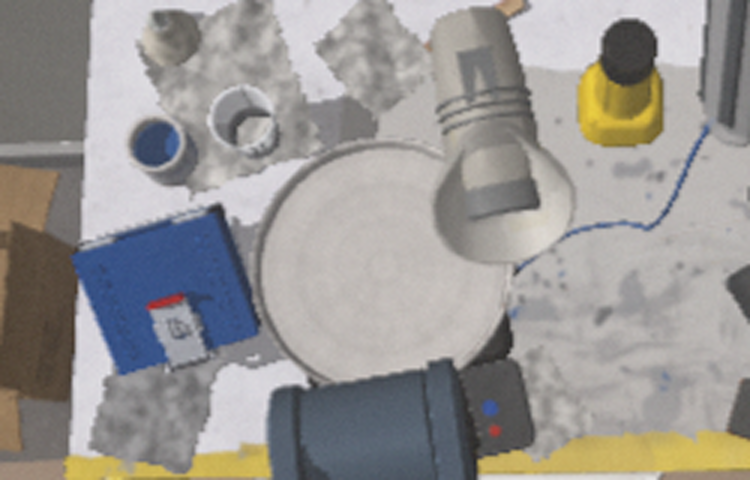

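The hasp lies flat over the staple at (180,328), with its lip at (166,300). Its heights are level at about 58–60 mm, and the cup and tin have not moved.

```bash
python3 -c "
from cell import r
print(r.hand_in())"
```

```text
the job is handed in; nothing more can be done
None
```

I handed the job in about 36 s into the 72 s allowed: the parts box is flat in the case and let go, the lid is shut, the hasp lies down over the staple, and the bystanders I checked (cup and tin) had not moved; no verdict was returned.

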